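Set the junction boxes on two small solar panels

ROBOT

A 6-joint arm with a two-finger parallel gripper is mounted at the origin on the work surface. World frame = base frame: x ahead of the robot, y to its left, z up, the work surface at z = 0. Lengths are in m, angles in rad, forces in N, time in s.
With the tool pointing down it reaches from about 0.275 to 0.825 m from the base axis. Payload 4.9 kg.
Tool frame: the origin (TCP) lies midway between the tips of the shut fingers; the grasp point (between the pads) lies 19 mm behind it (grip_point_offset is the distance from the TCP to the grasp point, in m); z points along the fingers, y is the line along which they close (so a half turn about z gives the same grasp; the last joint's range is limited). The gripper opens to 85 mm and grips with 20 to 120 N. Pads are 22 mm wide; open, the fingers measure 114 mm over their backs; the gripper's body (76 mm by 85 mm) begins 54 mm behind the grasp point. The pads swing forward as they close: fully open they stand 13 mm farther back than shut.
Start: joints at [-1.35, 0.326, -0.193, 1.052, 0, 1.437], TCP at [0.191, -0.516, 0.231] pointing down, gripper open.
Joint ranges: [-2.65, 2.65], [-0.97, 1.79], [-1.3, 1.35], [-1.93, 2.1], [-1.47, 1.37], [-3.14, 3.14]. Speed limits (rad/s): [2.57, 2.57, 3.14, 3.14, 3.14, 3.14].

INTERFACE

Orientations are given as a rotation vector (axis times angle).
In Python, from cell import * gives the robot as it stands. Calls block until the motion is done:
- movep(position, orientation): joint-space move of the TCP to a pose.
- move_l(position, velocity=0.15, rot=None, until_force=None): straight line of the TCP; rot=None keeps the orientation; velocity is the mean speed in m/s. With until_force (N) it stops when the force on the tool has changed by that much, and returns True; else False.
- set_joints(angles): joint-space move.
- let_go() and grab(newtons=None): open the fingers fully, or close them until they stop; newtons is the grip in N (None keeps the last).
- sleep(seconds).
- ik(position, orientation): joint angles nearest the present ones, or None.
- get_state(): the state.
- grab_frame(name): name is "scene" or "top" or "wrist"; returns a dict with "img" (400x640x3 uint8, red, green, blue), "fx", "fy", "cx", "cy" (pixels), "cam_to_world" (4x4, takes a point from camera to world coordinates); the wrist camera has in their place "T_tool_cam" (4x4, takes a point from camera to tool coordinates, whose origin is the TCP and whose axes are the flange's). Camera axes: x right, y down, z forward; pixel columns grow to the right and rows downward; lengths in m; the calibration is good to about 2 mm. The wrist camera is an equidistant fisheye: a pixel r from the principal point sees the ray r / f radians off the axis. A picture is of the moment at which its call begins: read the wrist's pose just before it. There is no depth.
A pose or a line that the arm cannot do raises MotionError and nothing moves.
- sign_off(): hands the job in; it is judged then, once.
Trained networks look in the newest picture that a camera, given by its name, has taken for a name from the list of things; names that differ only in an ending like _2 or _b are one class to them, and where a whole thing is asked for, a point or a joint stands for the part that bears it (a point fixed in the world has none). Each returns a list of dicts, best first, with "score" (0 to 1); they miss things now and then, are a little off and sometimes report something else, mostly with a low value. They report only what shows in the picture. A call takes as long as a camera call.
- spot_in(camera, name): "centre" ([column, row] in pixels, amid what is visible of it).
- silhouettes(camera, name): "mask" (400x640 bool, what is visible of it) and "centre" ([column, row] in pixels, amid what is visible of it).
- tip_of(camera, name): "centre" ([column, row] in pixels: a listed point, or the origin of a listed thing).
The state is a dict: "clock": time; "q": joint angles; "joint_velocities": joint speeds; "tau": joint torques, N m; "position": TCP position; "eef_rot": TCP orientation; "contact_force": force on the tool from outside, world axes, zero at the start; "wrist_torque": the same for the moment, N m; "finger_gap": opening from 0.0 (shut) to 1.0 (fully open); "grasp_force": force on a finger pad.
Only numpy, scipy, OpenCV 4.12 (cv2) and the standard library are available. Lean on these libraries where they do the work, as an engineer would, in place of code of your own. Each camera call takes 0.05 s, during which the arm holds its last target. There are 200 camera calls.

TASK

Two small solar panels lie face down on the blue mat: set the large junction box on the large panel and the small box on the small panel, each centred over the copper tabs between the two strips of tape with its length along the strips, then stand the large weight on the middle of the large box and the small weight on the middle of the small box, so that their adhesive pads take. Ready for the wiring, lay the white terminal strip flat on the mat midway between the two panels, lengthwise along the gap and in line with the copper tabs of both. Set the weights down gently without dropping them, and leave the multimeter, the roll of tape and the screwdriver where they are.

Things in the scene. Friction and masses are not known exactly. Their poses are not given: they have to be found in the camera images.
- panel_large: Large solar panel, face down (white back up), fixed, 150 (x) x 130 (y) x 5 mm, on a 6 mm high blue mat (its back is 11 mm above the bench). Origin: centre of its underside; z up, x away from the robot within 0.2 rad. Box place: x = +15 mm, y = 0, on the back, where copper tabs lie between two flat green tape strips along x at y = +-36 mm. Left or right of the small panel, gap 100 to 114 mm.
- panel_small: Small solar panel, face down on the same mat, fixed, 110 (x) x 96 (y) x 5 mm. Origin: centre of its underside; z up, x away from the robot within 0.2 rad. Box place: x = +15 mm, y = 0, on the back (11 mm above the bench), where copper tabs lie between two flat green tape strips along x at y = +-29 mm.
- jbox_large: Large junction box: flat black case with dark grey lid, 80 (x) x 50 (y) x 24 mm high, flat on top, plus a 10 mm long cable gland at the middle of each x end (100 mm overall); both ends alike. About 90 g, loose (the pad below does not really stick). Origin: centre of its underside; x along its length, z up. It starts on the bench, its length along world y within 0.5 rad.
- jbox_small: Small junction box of the same make, 56 (x) x 36 (y) x 20 mm high, with 10 mm glands at both ends (76 mm overall), about 50 g. Origin and axes as for the large one, and the same kind of start.
- weight_large: Large steel laboratory weight, 500 g: upright cylinder 38 mm in diameter and 48 mm high with a narrower neck and a 22 mm knob above, 66 mm high overall. It starts upright on the bench. Origin: centre of its underside, z up.
- weight_small: Small steel laboratory weight, 200 g: cylinder 28 mm in diameter and 34 mm high, with a 16 mm knob, 50 mm high overall. It starts upright on the bench. Origin: centre of its underside, z up.
- terminal_strip: White six-way terminal strip with two rows of brass screws, a bar 78 (x) x 26 (y) x 20 mm high, about 60 g. Origin: centre of its underside, x along its length, z up; both ends alike. It starts on the bench with its length along world y, within 0.45 rad.
- multimeter: Bystander: black hand-held multimeter 160 x 78 mm, 45 mm high, lying left of the mat. Origin: centre of its underside. Leave it.
- tape_roll: Bystander: pale ring of tape, 90 mm in diameter, 24 mm high, lying right of the mat. Origin: centre of its underside. Leave it.
- screwdriver: Bystander: screwdriver 200 mm long, up to about 30 mm thick, lying across the bench beyond the mat. Leave it.

How it is judged:
At the end, for the whole second after the job is handed in: Each box flat on the panel of its size, within 12 mm along and 10 mm across of the tabs' centre, square to 0.15 rad; its weight upright on the lid within 12 mm of the middle; strip flat on the mat, along the gap, midway between the panels within 12 mm, in line with tabs within 15 mm; all at rest (x of jbox_large in the frame of panel_large between 0.003 and 0.027 m and y of jbox_large in the frame of panel_large between -0.01 and 0.01 m and z of jbox_large in the frame of panel_large between 0.001 and 0.009 m and angle between the x axis of jbox_large and the x axis of panel_large, either way round below 0.15 rad and angle between each of jbox_large, weight_large, jbox_small, weight_small, terminal_strip's own z axis and vertical below 0.08 rad and horizontal distance between weight_large and jbox_large below 0.012 m and z of weight_large in the frame of jbox_large between 0.02 and 0.028 m and x of jbox_small in the frame of panel_small between 0.003 and 0.027 m and y of jbox_small in the frame of panel_small between -0.01 and 0.01 m and z of jbox_small in the frame of panel_small between 0.001 and 0.009 m and angle between the x axis of jbox_small and the x axis of panel_small, either way round below 0.15 rad and horizontal distance between weight_small and jbox_small below 0.012 m and z of weight_small in the frame of jbox_small between 0.016 and 0.024 m and ((y of terminal_strip in the frame of panel_large between -0.1355 and -0.1015 m and y of terminal_strip in the frame of panel_small between 0.0845 and 0.1185 m) or (y of terminal_strip in the frame of panel_large between 0.1015 and 0.1355 m and y of terminal_strip in the frame of panel_small between -0.1185 and -0.0845 m)) and x of terminal_strip in the frame of panel_large between -0.01 and 0.04 m and x of terminal_strip in the frame of panel_small between -0.01 and 0.04 m and height (world z) of terminal_strip between 0.002 and 0.01 m and angle between the x axis of terminal_strip and the x axis of panel_large, either way round below 0.25 rad and linear speed of each of jbox_large, jbox_small, weight_large, weight_small, terminal_strip below 0.02 m/s and angular speed of each of jbox_large, jbox_small, weight_large, weight_small, terminal_strip below 0.3 rad/s); the robot touches nothing.
It fails at once if the multimeter is moved by more than 20 mm (distance of multimeter from where it was at the start of the episode above 0.02 m).
It fails at once if the roll of tape is moved by more than 20 mm (distance of tape_roll from where it was at the start of the episode above 0.02 m).
It fails at once if the screwdriver is moved by more than 20 mm (distance of screwdriver from where it was at the start of the episode above 0.02 m).
It fails at once if the large weight is dropped: it falls free of the fingers faster than 0.5 m/s (some 13 mm) (contact force between weight_large and the fingers below 0.1 N and linear speed of weight_large above 0.5 m/s).
It fails at once if the small weight is dropped: it falls free of the fingers faster than 0.5 m/s (some 13 mm) (contact force between weight_small and the fingers below 0.1 N and linear speed of weight_small above 0.5 m/s).
It also fails if it takes over 125 s, if anything falls off the work surface, if the arm or the gripper's body presses on something with over 40 N, if the wrist force passes 120 N, or if a joint passes its speed limit or range.

## Working session

There is one attempt and no reset: what is moved stays moved. The work goes in short steps, each a Python script; the robot and the scene stay as the last script left them, time stands still between calls to the robot, and variables do not carry over. Pictures are saved under pics/ and viewed, at most 14 in all, crops included, and the job is handed in when it is done.

```bash
mkdir -p pics; ls; python3 - <<'E'
from cell import *
import cv2
for n in ("top","scene"):
    f=grab_frame(n); cv2.imwrite(f"pics/{n}0.png",f["img"][:,:,::-1]); print(n,f["fx"],f["fy"],f["cx"],f["cy"],f["cam_to_world"])
    for o in "panel_large panel_small jbox_large jbox_small weight_large weight_small terminal_strip multimeter tape_roll screwdriver".split():
        print(o,[(round(d["score"],2),[int(v) for v in d["centre"]],int(d["mask"].sum())) for d in silhouettes(n,o)[:3]])
print(get_state())
E
```

```text
cell.py
pics
top 465.61072158663575 465.61072158663575 318.34744964064106 199.73073392694104 [[-0.01531668 -0.9983907   0.05460232  0.53234156]
 [-0.99962963  0.01406143 -0.02329961  0.01617223]
 [ 0.02249433 -0.05493897 -0.9982363   1.39128329]
 [ 0.          0.          0.          1.        ]]
panel_large []
panel_small [(0.88, [283, 196], 1192)]
jbox_large [(0.64, [195, 263], 511), (0.41, [167, 196], 1567), (0.29, [356, 193], 2165)]
jbox_small [(0.57, [317, 261], 266)]
weight_large [(0.71, [251, 261], 140)]
weight_small []
terminal_strip [(0.81, [420, 264], 272)]
multimeter [(0.84, [168, 196], 1658)]
tape_roll [(0.75, [472, 186], 369)]
screwdriver [(0.68, [357, 132], 260)]
scene 520.3246142645771 520.3246142645771 319.1127693698473 194.14330793592308 [[ 0.2230246   0.57497169 -0.78718967  1.63208293]
 [ 0.97480733 -0.12883559  0.18207709 -0.23488383]
 [ 0.00327113 -0.80796593 -0.58922012  0.81274302]
 [ 0.          0.          0.          1.        ]]
panel_large [(0.79, [271, 219], 2063), (0.26, [280, 263], 638), (0.21, [354, 205], 1092)]
panel_small [(0.65, [356, 205], 1026)]
j
[... 290 characters left out ...]

screwdriver []
{'clock': 1.1, 'q': array([-1.35016978e+00,  3.26205759e-01, -1.92602415e-01,  1.05199617e+00,
        1.79556586e-05,  1.43660627e+00]), 'joint_velocities': array([-0.00031321, -0.0006007 , -0.00136435,  0.0011956 , -0.00027226,
        0.0014663 ]), 'tau': array([-5.41009231e-04, -4.43335068e+01,  2.62762249e+01,  1.05777490e-03,
       -1.71116799e-04,  3.97319084e-06]), 'position': array([ 0.191105  , -0.51575002,  0.23127678]), 'eef_rot': array([-3.09227476e+00, -5.54424054e-01, -2.76341834e-05]), 'contact_force': array([0.74238878, 0.10994339, 0.1040811 ]), 'wrist_torque': array([0.05192683, 0.00556742, 0.0555369 ]), 'grasp_force': 0.0, 'finger_gap': 0.9979814796569213}
```

```bash
python3 - <<'E'
import cv2
a=cv2.imread("pics/top0.png")[110:310,110:510]; cv2.imwrite("pics/top0c.png",cv2.resize(a,None,fx=2,fy=2,interpolation=cv2.INTER_CUBIC))
E
```

```text
(no output)
```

View pics/top0c.png

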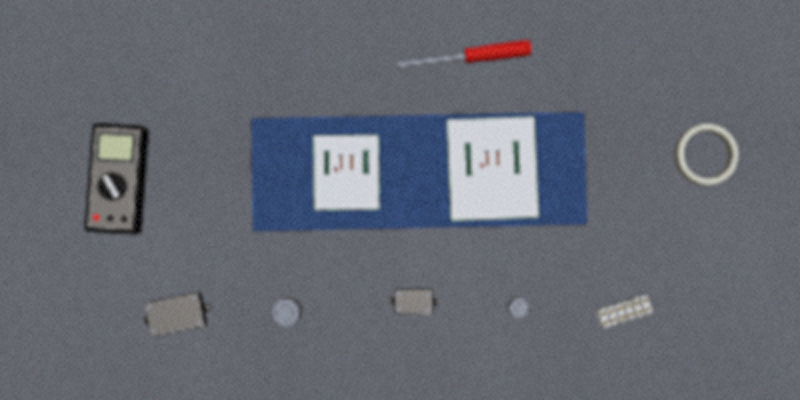

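View pics/scene0.png

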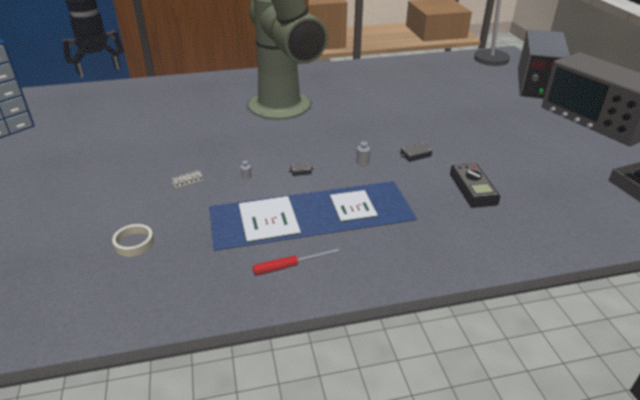

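Top view (crop, 2x, offset 110,110): the small panel is left at about (283,196) and the large one right at (356,193). The row in front runs large box (197,266), large weight (253,266), small box (317,261), small weight (369,264) and strip (422,266). The scene view agrees with this. Next I'll take wrist views of each thing from two places.

```bash
cat > h.py <<'E'
from cell import *
import numpy as np, cv2
from scipy.spatial.transform import Rotation as R
def down(a): return (R.from_euler('z',a)*R.from_euler('x',np.pi)).as_rotvec()
def wrist():
    s=get_state(); f=grab_frame("wrist")
    T=np.eye(4); T[:3,:3]=R.from_rotvec(s["eef_rot"]).as_matrix(); T[:3,3]=s["position"]
    f["cam_to_world"]=T@f["T_tool_cam"]; f["fish"]=True; return f
def rays(f,px):
    px=np.atleast_2d(np.asarray(px,float)); d=(px-[f["cx"],f["cy"]])/[f["fx"],f["fy"]]
    if f.get("fish"):
        r=np.linalg.norm(d,axis=1,keepdims=True); v=np.hstack([d/np.maximum(r,1e-9)*np.sin(r),np.cos(r)])
    else: v=np.hstack([d,np.ones((len(d),1))])
    return f["cam_to_world"][:3,3],v@f["cam_to_world"][:3,:3].T
def plane(f,px,z):
    o,v=rays(f,px); return (o+v*((z-o[2])/v[:,2])[:,None])[:,:2]
def tri(obs):
    A=np.zeros((3,3));b=np.zeros(3);L=[]
    for f,p in obs:
        o,v=rays(f,p); v=v[0]/np.linalg.norm(v[0]); P=np.eye(3)-np.outer(v,v); A+=P;b+=P@o; L.append((o,P))
    x=np.linalg.solve(A,b); return x,max(np.linalg.norm(P@(x-o)) for o,P in L)
def rect(f,mask,z):
    "centre, (long,short), angle of long side of the mask's outline laid on the plane z"
    c=max(cv2.findContours(mask.astype(np.uint8),0,1)[0],key=cv2.contourArea)[:,0]
    w=plane(f,c,z).astype(np.float32)
    b=cv2.boxPoints(cv2.minAreaRect((w-w.mean(0))*1000))/1000+w.mean(0)
    e=[b[1]-b[0],b[2]-b[1]]; e.sort(key=lambda v:-np.linalg.norm(v))
    a=np.arctan2(e[0][1],e[0][0]); a=(a+np.pi/4)%np.pi-np.pi/4
    return b.mean(0),[np.linalg.norm(v) for v in e],a
def birdseye(f,x0,y0,half,z,n=400):
    "orthographic: up = +x, left = +y"
    i,j=np.mgrid[0:n,0:n]; X=x0+half*(1-2*i/n); Y=y0+half*(1-2*j/n)
    C=f["cam_to_world"]; p=(np.stack([X,Y,np.full_like(X,z)],-1).reshape(-1,3)-C[:3,3])@C[:3,:3]
    r=np.hypot(p[:,0],p[:,1]); k=np.arctan2(r,p[:,2])/np.maximum(r,1e-9)
    m=np.stack([p[:,0]*k*f["fx"]+f["cx"],p[:,1]*k*f["fy"]+f["cy"]],-1).reshape(n,n,2).astype(np.float32)
    return cv2.remap(f["img"],m[...,0],m[...,1],cv2.INTER_LINEAR)
E
python3 - <<'E'
from h import *
import pickle
t=grab_frame("top")
P={"jbox_large":(197,266,.024),"weight_large":(253,266,.066),"jbox_small":(317,261,.02),"weight_small":(369,264,.05),"terminal_strip":(422,266,.02),"panel_small":(283,196,.011),"panel_large":(356,193,.011)}
C={k:plane(t,[v[:2]],v[2])[0] for k,v in P.items()}
for k,v in C.items(): print(k,v.round(3))
F=[]
first=True
for x,y in [(.4,-.17),(.4,-.05),(.4,.07),(.4,.19),(.53,.07),(.53,-.0),(.53,-.07)]:
    movep([x,y,.27],down(0)); sleep(.2); f=wrist()
    if first: print(f["fx"],f["cx"],f["cy"],f["T_tool_cam"].round(3)); first=False
    f["det"]={}
    for o in P:
        d=[d for d in silhouettes("wrist",o) if d["score"]>.35]
        if d: f["det"][o]=d
        for e in d: print((x,y),o,round(e["score"],2),np.round(e["centre"]),plane(f,[e["centre"]],P[o][2])[0].round(3))
    F.append(f)
pickle.dump(F,open("F.pkl","wb"))
print(get_state()["clock"])
cv2.imwrite("pics/w5.png",F[5]["img"][:,:,::-1]);cv2.imwrite("pics/w1.png",F[1]["img"][:,:,::-1])
E
```

```text
jbox_large [0.42  0.339]
weight_large [0.42  0.172]
jbox_small [ 0.428 -0.009]
weight_small [ 0.419 -0.158]
terminal_strip [ 0.408 -0.318]
panel_small [0.62  0.089]
panel_large [ 0.626 -0.128]
309.70691628693146 316.8632396706488 203.52021582254295 [[ 0.001 -0.957 -0.291  0.073]
 [ 1.     0.001  0.001  0.   ]
 [-0.    -0.291  0.957 -0.142]
 [ 0.     0.     0.     1.   ]]
(0.4, -0.17) jbox_large 0.8 [ 36. 172.] [0.414 0.326]
(0.4, -0.17) jbox_large 0.6 [10. 70.] [0.613 0.398]
(0.4, -0.17) weight_large 0.93 [ 87. 166.] [0.423 0.148]
(0.4, -0.17) jbox_small 0.88 [199. 152.] [ 0.426 -0.014]
(0.4, -0.17) weight_small 0.87 [310. 155.] [ 0.423 -0.163]
(0.4, -0.17) terminal_strip 0.94 [426. 163.] [ 0.41  -0.317]
(0.4, -0.17) panel_small 0.77 [138.  28.] [0.614 0.085]
(0.4, -0.17) panel_large 0.84 [286.  25.] [ 0.59  -0.132]
(0.4, -0.17) panel_large 0.63 [522.  21.] [ 0.637 -0.479]
(0.4, -0.05) jbox_large 0.65 [ 78. 169.] [0.413 0.329]
(0.4, -0.05) weight_large 0.87 [149. 160.] [0.425 0.158]
(0.4, -0.05) weight_large 0.57 [400. 155.] [ 0.427 -0.147]
(0.4, -0.05) jbox_small 0.58 [284. 151.] [ 
[... 1785 characters left out ...]
-0.0) jbox_small 0.86 [324. 242.] [ 0.428 -0.01 ]
(0.53, -0.0) weight_small 0.96 [426. 247.] [ 0.432 -0.147]
(0.53, -0.0) terminal_strip 0.6 [510. 246.] [ 0.414 -0.312]
(0.53, -0.0) panel_small 0.94 [252. 100.] [0.62  0.085]
(0.53, -0.0) panel_large 0.55 [412. 100.] [ 0.624 -0.124]
(0.53, -0.07) jbox_large 0.59 [ 82. 241.] [0.417 0.335]
(0.53, -0.07) weight_large 0.57 [154. 244.] [0.44  0.152]
(0.53, -0.07) jbox_small 0.76 [274. 240.] [ 0.431 -0.01 ]
(0.53, -0.07) weight_small 0.96 [381. 246.] [ 0.435 -0.153]
(0.53, -0.07) terminal_strip 0.58 [475. 248.] [ 0.413 -0.313]
(0.53, -0.07) panel_small 0.91 [202. 102.] [0.623 0.083]
(0.53, -0.07) panel_large 0.61 [361.  98.] [ 0.623 -0.126]
18.5667
```

```bash
python3 - <<'E'
from h import *
import pickle
F=pickle.load(open("F.pkl","rb"))
P={"jbox_large":(.42,.333,.024),"weight_large":(.425,.172,.066),"jbox_small":(.427,-.009,.02),"weight_small":(.424,-.158,.05),"terminal_strip":(.41,-.315,.02),"panel_small":(.62,.087,.011),"panel_large":(.625,-.127,.011)}
for o,(x,y,z) in P.items():
    obs=[]
    for i,f in enumerate(F):
        for d in f["det"].get(o,[])[:]:
            p=plane(f,[d["centre"]],z)[0]
            if np.hypot(*(p-[x,y]))<.03 and (i>3 if "panel" in o else True) and abs(d["centre"][0]-317)<230:
                obs.append((f,d["centre"]))
                if "weight" not in o:
                    c,s,a=rect(f,d["mask"],z); print("  ",o,i,c.round(4),np.round(s,3),round(a,3))
                break
    t,e=tri(obs); print(o,"TRI",t.round(4),round(e,4),len(obs))
for i,(x,y) in ((5,(.6,-.02)),):
    b=birdseye(F[i],x,y,.2,.011,600); cv2.imwrite("pics/b5.png",b[:,:,::-1])
E
```

```text
jbox_large 2 [0.4174 0.3291] [0.102 0.05 ] 1.769
   jbox_large 3 [0.4168 0.333 ] [0.1   0.052] 1.782
   jbox_large 4 [0.4209 0.3271] [0.096 0.055] 1.737
   jbox_large 5 [0.4205 0.3267] [0.101 0.053] 1.763
jbox_large TRI [0.4123 0.3378 0.0143] 0.0029 4
weight_large TRI [0.4215 0.1778 0.0293] 0.0023 6
   jbox_small 0 [ 0.4289 -0.0147] [0.073 0.037] 1.515
   jbox_small 1 [ 0.4296 -0.0106] [0.072 0.038] 1.516
   jbox_small 2 [ 0.4294 -0.0073] [0.073 0.036] 1.557
   jbox_small 3 [ 0.4292 -0.0042] [0.076 0.036] 1.531
   jbox_small 4 [ 0.4325 -0.0078] [0.072 0.04 ] 1.517
   jbox_small 5 [ 0.4322 -0.0104] [0.071 0.042] 1.529
   jbox_small 6 [ 0.4318 -0.0113] [0.07  0.042] 1.538
jbox_small TRI [ 0.4242 -0.009   0.0082] 0.0021 7
weight_small TRI [ 0.42   -0.1608  0.0166] 0.0032 7
   terminal_strip 0 [ 0.4099 -0.3169] [0.078 0.03 ] 1.848
   terminal_strip 1 [ 0.4105 -0.3133] [0.083 0.032] 1.857
   terminal_strip 4 [ 0.4145 -0.3119] [0.088 0.04 ] 1.891
   terminal_strip 5 [ 0.4143 -0.3124] [0.084 0.039] 1.857
   terminal_strip 6 [ 0.4144 -0.3149] [0.084 0.038] 1.869
terminal_strip TRI [ 0.4056 -0.3236  0.0022] 0.0038 5
   panel_small 4 [0.6201 0.0875] [0.112 0.097] 0.005
   panel_small 5 [0.6201 0.087 ] [0.11  0.096] -0.008
   panel_small 6 [0.6202 0.0862] [0.109 0.097] -0.003
panel_small TRI [0.6216 0.0868 0.0012] 0.0014 3
   panel_large 4 [ 0.6234 -0.1289] [0.151 0.131] 0.031
   panel_large 5 [ 0.6235 -0.1294] [0.153 0.131] 0.017
   panel_large 6 [ 0.6232 -0.1299] [0.15  0.131] 0.017
panel_large TRI [ 0.6242 -0.1276 -0.0019] 0.0005 3
```

View pics/w1.png

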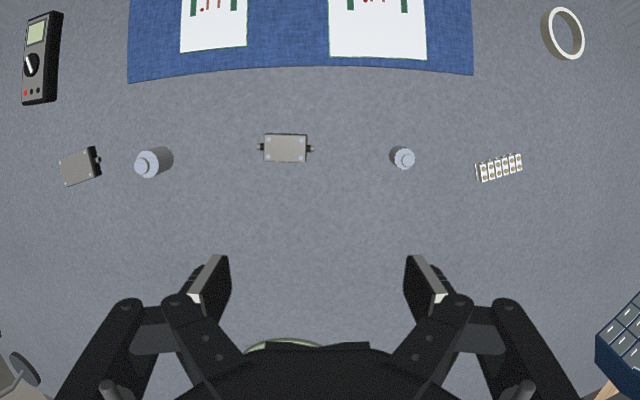

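View pics/b5.png

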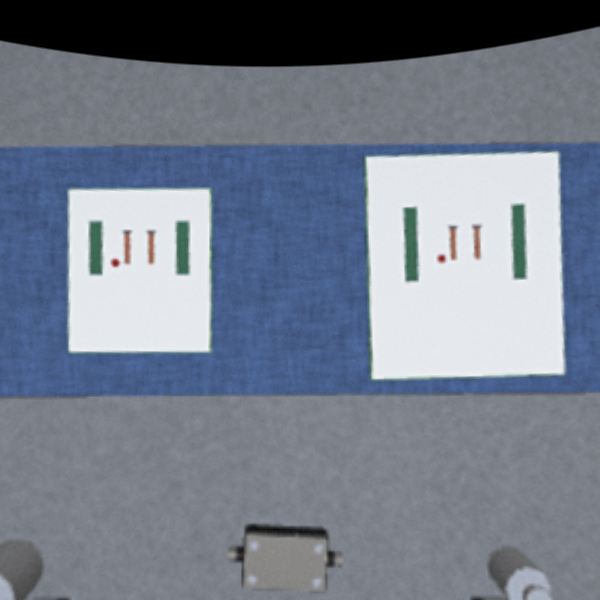

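The panels agree with the sizes given: they measure 151x131 and 110x97 mm at z = 11 mm, and the gap is 103 mm. The tape strips in the bird's-eye put the box places at (0.635, 0.087) and (0.638, -0.129). Before each grasp I'll take a closer look from straight above; I'll start with the boxes.

```bash
cat >> h.py <<'E'
def look(name,xy,a,ztop,zv=.16):
    u=np.array([np.cos(a),np.sin(a)]); p=np.array(xy)-.073*u
    movep([*p,zv],down(a)); sleep(.15); f=wrist()
    best=None
    for d in silhouettes("wrist",name):
        c,s,ang=rect(f,d["mask"],ztop)
        if d["score"]>.3 and np.hypot(*(c-xy))<.03: best=(c,s,ang,d); break
    if best is None: raise SystemExit("not seen "+name)
    print(name,"seen",best[0].round(4),np.round(best[1],4),round(best[2],3),round(best[3]["score"],2),"clock",get_state()["clock"])
    f["pix"]=best[3]["centre"]; return f,best
def pick(xy,a,z,n):
    movep([*xy,z+.09],down(a)); move_l([*xy,z],.08); grab(n); s=get_state()
    print("gap",round(s["finger_gap"],3),"F",round(s["grasp_force"],1)); move_l([*xy,.2],.25)
    s=get_state(); print("lifted gap",round(s["finger_gap"],3),"F",round(s["grasp_force"],1),"fz",s["contact_force"].round(2))
def place(xy,a,z,dz=.004,N=4):
    movep([*xy,.2],down(a)); move_l([*xy,z+.02],.2); hit=move_l([*xy,z-dz],.025,until_force=N)
    s=get_state(); print("hit",hit,s["position"].round(4),"want z",z,"F",s["contact_force"].round(1)); sleep(.2); let_go(); sleep(.1)
    move_l([*xy,.2],.25); print("clock",get_state()["clock"])
E
python3 - <<'E'
from h import *
f,(c,s,a,d)=look("jbox_large",(.419,.332),1.765,.024)
cv2.imwrite("pics/jl.png",f["img"][:,:,::-1])
f2,(c2,s2,a2,d2)=look("jbox_large",c,a,.024,.22)
print("tri",tri([(f,f["pix"]),(f2,f2["pix"])]))
pick(c,a,.004,40)
E
```

```text
jbox_large seen [0.4161 0.3383] [0.0963 0.0496] 1.756 0.79 clock 20.175
jbox_large seen [0.4156 0.3377] [0.0965 0.0495] 1.764 0.73 clock 20.775
tri (array([0.41580869, 0.33546286, 0.04971957]), np.float64(8.769347381164076e-05))
gap 0.573 F 42.0
lifted gap 0.574 F 41.5 fz [-0.79 -0.09 -0.97]
```

View pics/jl.png

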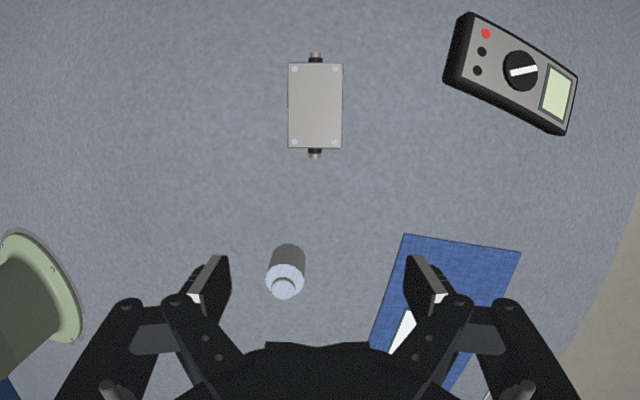

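The box is seen straight on at (315,105). It measures 96x50 mm at lid height, and the finger gap of 0.573 (about 49 mm) fits its width, so I'll place it and go on to the small box.

```bash
python3 - <<'E'
from h import *
place((.638,-.129),np.pi+.02,.015)
f,(c,s,a,d)=look("jbox_small",(.429,-.009),1.53,.02)
pick(c,a,.004,40)
place((.635,.087),np.pi,.015)
f,(c,s,a,d)=look("terminal_strip",(.409,-.317),1.855,.02)
pick(c,a,.004,40)
place((.637,-.0125),np.pi+.01,.010)
movep([.67,-.02,.3],down(np.pi)); sleep(.2); f=wrist(); cv2.imwrite("pics/p.png",birdseye(f,.6,-.02,.2,.03,600)[:,:,::-1])
for o,z in (("jbox_large",.035),("jbox_small",.031),("terminal_strip",.026),("panel_large",.011),("panel_small",.011)):
  for e in silhouettes("wrist",o)[:2]:
    c,s,a=rect(f,e["mask"],z); print(o,round(e["score"],2),c.round(4),np.round(s,3),round(a,3))
E
```

```text
hit True [ 0.6377 -0.129   0.0157] want z 0.015 F [-0.4 -0.3  4.3]
clock 29.3583
jbox_small seen [ 0.4279 -0.0096] [0.0723 0.0343] 1.537 0.98 clock 31.0167
gap 0.409 F 40.0
lifted gap 0.407 F 39.9 fz [-0.14 -0.05 -0.74]
hit True [0.6347 0.087  0.0155] want z 0.015 F [-1.1 -0.8  4.5]
clock 38.9333
terminal_strip seen [ 0.4092 -0.321 ] [0.0757 0.0271] 1.88 0.81 clock 41.0583
gap 0.293 F 40.5
lifted gap 0.295 F 40.0 fz [-0.15  0.69 -1.3 ]
hit True [ 0.6366 -0.0124  0.0104] want z 0.01 F [-0.3 -0.5  3.6]
clock 49.3083
jbox_small 0.74 [0.6327 0.0847] [0.075 0.038] 0.034
jbox_small 0.29 [ 0.6345 -0.013 ] [0.074 0.026] -0.033
terminal_strip 0.8 [ 0.635 -0.013] [0.075 0.026] -0.024
panel_large 0.63 [ 0.623  -0.1295] [0.15  0.131] 0.03
panel_small 0.63 [0.619  0.0865] [0.11  0.096] 0.017
```

View pics/p.png

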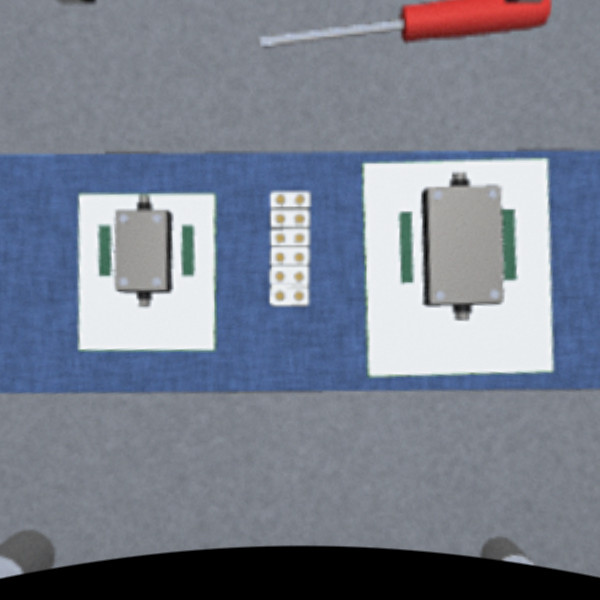

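The boxes sit between the tapes: the large lid is centred at about (464,245) and the small at (144,251) in the bird's-eye. The strip is midway at (290,248). All are within about 3 mm, so the weights come next.

```bash
python3 - <<'E'
from h import *
for n,g,zt,zg,xy,zp in (("weight_large",(.421,.174),.048,.012,(.637,-.1295),.035),("weight_small",(.42,-.159),.034,.005,(.634,.086),.031)):
    f,(c,s,a,d)=look(n,g,np.pi,zt)
    f2,(c,s,a,d)=look(n,c,np.pi,zt)
    print("tri",tri([(f,f["pix"]),(f2,f2["pix"])]))
    if max(s)/min(s)>1.25: raise SystemExit("odd shape")
    pick(c,np.pi,zg,70)
    place(xy,np.pi,zg+zp,N=3)
movep([.67,-.02,.3],down(np.pi)); sleep(.2); f=wrist(); cv2.imwrite("pics/p2.png",birdseye(f,.6,-.02,.2,.035,600)[:,:,::-1])
movep([.56,-.02,.3],down(np.pi)); sleep(.2); g=wrist(); cv2.imwrite("pics/p3.png",birdseye(g,.6,-.02,.2,.035,600)[:,:,::-1])
for o in ("weight_large","weight_small","jbox_large","jbox_small"):
    A=spot_in("wrist",o); print(o,[(round(e["score"],2),np.round(e["centre"])) for e in A[:2]])
s=grab_frame("scene")["img"]; cv2.imwrite("pics/s2.png",cv2.resize(s[140:290,160:440],None,fx=2.8,fy=2.8)[:,:,::-1])
print(get_state()["clock"])
E
```

```text
weight_large seen [0.4175 0.1742] [0.0362 0.0341] -0.0 0.67 clock 51.7
weight_large seen [0.4176 0.1744] [0.0365 0.0353] 1.572 0.66 clock 52.2
tri (array([0.41633531, 0.17303595, 0.02819761]), np.float64(3.9632046509661935e-05))
gap 0.425 F 69.4
lifted gap 0.425 F 70.5 fz [-1.01  0.1  -5.5 ]
hit True [ 0.6367 -0.1295  0.0476] want z 0.047 F [-0.6 -0.1  4.3]
clock 59.9not seen weight_small
```

The large weight is set. The network missed the small weight in that view, so I'll look again from other places.

```bash
python3 - <<'E'
from h import *
def see(zv,dx):
    movep([.42+.073+dx,-.159,zv],down(np.pi)); sleep(.15); f=wrist(); o=[]
    for d in silhouettes("wrist","weight_small"):
        c,s,a=rect(f,d["mask"],.034); print(zv,dx,round(d["score"],2),np.round(d["centre"]),c.round(4),np.round(s,4))
        o.append((c,s,d["score"]))
    return f,o
f,o=see(.16,.0); cv2.imwrite("pics/ws.png",f["img"][:,:,::-1])
see(.2,.0); see(.22,.03); print(get_state()["clock"])
E
```

```text
0.16 0.0 0.67 [313. 109.] [ 0.418  -0.1617] [0.026  0.0256]
0.2 0.0 0.71 [313. 109.] [ 0.4181 -0.1622] [0.0258 0.0245]
0.2 0.0 0.56 [440. 266.] [ 0.5878 -0.0127] [0.0248 0.0074]
0.2 0.0 0.32 [336. 262.] [ 0.6067 -0.1324] [0.1407 0.122 ]
0.22 0.03 0.92 [314.  82.] [ 0.4185 -0.1619] [0.0269 0.0266]
62.3583
```

View pics/ws.png

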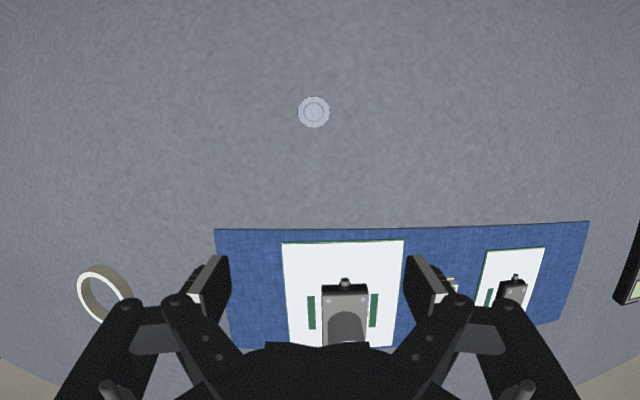

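The weight is seen straight from above at (313,111), and three views agree on (0.418, -0.162).

```bash
python3 - <<'E'
from h import *
pick((.4182,-.162),np.pi,.005,70)
place((.634,.086),np.pi,.036,N=3)
movep([.67,-.02,.3],down(np.pi)); sleep(.2); f=wrist(); cv2.imwrite("pics/p2.png",birdseye(f,.6,-.02,.2,.035,600)[:,:,::-1])
print(get_state()["clock"])
movep([.45,-.02,.3],down(np.pi)); sleep(.2)
s=grab_frame("scene")["img"]; cv2.imwrite("pics/s2.png",cv2.resize(s[140:290,160:440],None,fx=2.8,fy=2.8)[:,:,::-1])
g=wrist(); 
print(get_state()["clock"])
E
```

```text
gap 0.305 F 68.6
lifted gap 0.306 F 68.8 fz [ 0.19 -0.07 -1.56]
hit True [0.6337 0.086  0.0365] want z 0.036 F [-0.8 -0.4  4.8]
clock 70.4
71.3
72.4833
```

View pics/p2.png

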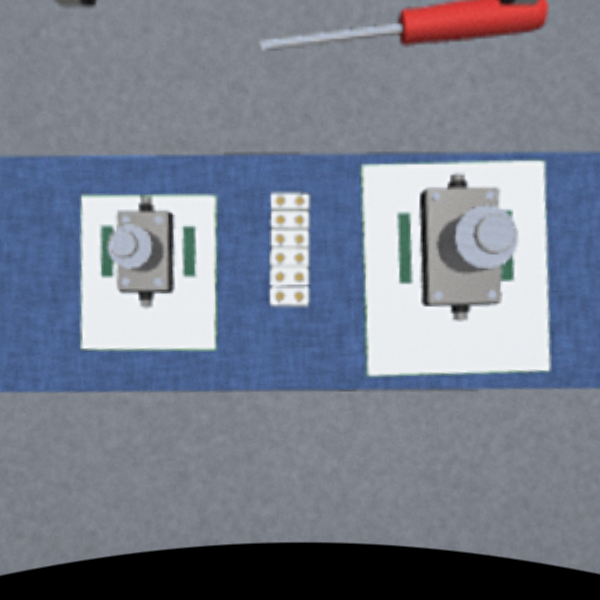

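View pics/s2.png

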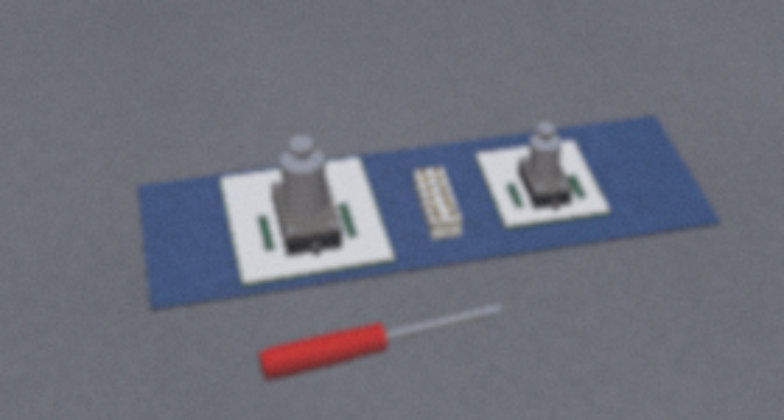

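In the last pictures both weights stand upright, with their bases within about 4 mm of the lid centres: large near (466,242) against (460,246), small near (140,248) against (145,250). The strip is unmoved at (290,248).

```bash
python3 -c "
from cell import *
print(sign_off())"
```

```text
the job is handed in; nothing more can be done
None
```

I handed the job in at about 72 s of the 125 s: both boxes and their weights are on their panels and the strip is in the gap, all within about 4 mm of their places in the last pictures; the call returned no verdict.

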